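# Restock the covered glaze carousel from a tight-lidded box

## Task

Slide the new set box, lid on, fully home under the lips of the bench keeper, which hold its base down, then draw the tight lid straight up off it and set the lid on the table, mouth down, leaving the base in the keeper. Put every pot from the box, and the celadon-green pot that stands on the table, upright in the covered carousel, one to a pocket, through its open bay; to bring up the next pocket, pull up the centre knob, turn it and let the plunger drop home. Finish with the plunger home and an empty pocket in the bay, so that every pot is under the dust cover; leave the teacup where it is.

Things in the scene. Friction and masses are not known exactly. Their poses are not given: they have to be found in the camera images.
- keeper: Fixed bench keeper: two aluminium rails along its x, 150 mm long, 94 mm apart; lips over them 78 mm apart, 7 mm (underside) to 11.5 mm above the table; stop 16 mm high with its face at x = +75 mm. Origin on the table, mid-rails. The box goes in along +x: flared mouth from x = -108 mm (about 120 mm wide) to -75 mm. Home, the base's origin is at x = -18 mm, y = 0, its long axis along x.
- box_base: Base of the set box (loose, 0.22 kg plus pots): blue plinth 186 x 90 x 5 mm; on it grey walls 168 x 58 mm outside, 3 mm thick, top 42 mm up; three compartments along its x (long) axis at x = -55, 0, +55 mm, 52 x 52 mm inside, floor 5 mm up. Origin: centre of the underside. Either end may enter the keeper first.
- box_lid: Deep lid, blue with cream panels and three colour dots on top, 177 x 68 mm (x, y), 63 mm high, walls 3 mm; origin: centre of its mouth, z up. On the box its edge stands on the plinth, 5 mm up; felt strips on the base grip it with 7 to 12 N over the first 30 mm of lift, more than the box weighs, so a base not held down comes up with it. Raised 60 mm it clears the pots.
- pot_cobalt: Plastic pot of underglaze with a blue dot and blue band, 48 mm in diameter, 56 mm high, 85 g, closed. Origin: centre of its underside. In the box, upright in one of the compartments, its top 61 mm above the table, 19 mm above the walls; it may be absent.
- pot_iron: Pot with a black cap and a rust-red dot and band, 48 mm in diameter, 56 mm high, else as the cobalt pot; in the box, may be absent.
- pot_ochre: Pot with a yellow cap and band, 48 mm in diameter, 56 mm high, else as the cobalt pot; in the box, may be absent.
- pot_celadon: Pot with a celadon-green dot and band, 48 mm in diameter, 66 mm high, 175 g, bottom-heavy; origin at the centre of its underside. It stands on the open table.
- carousel: Glaze carousel, fixed: dark round base 256 mm across; clear drum-shaped dust cover 240 mm across, top 112 mm up. Origin on the table on the deck's vertical axis. The loading bay is the sector 45 degrees either side of its -x axis (towards the robot), open above and in front. Under the cover the deck has five pockets.
- bay (a point): Place of a pocket's floor when it stands in the loading bay: 80 mm from the axis towards the carousel's -x, 30 mm above the table.
- pocket0 (a point): Centre of the floor of pocket 0 (turns with the deck): low ring 58 mm inside and 10 mm high round a flat floor 30 mm above the table, 80 mm from the axis. Pocket 0 is in the bay when joint deck is 0.
- pocket1 (a point): As pocket 0, the next one counter-clockwise seen from above: in the bay when joint deck is -1.257.
- pocket2 (a point): As pocket 0: in the bay when joint deck is -2.513 (or +3.770).
- pocket3 (a point): As pocket 0: in the bay when joint deck is +2.513 (or -3.770).
- pocket4 (a point): As pocket 0: in the bay when joint deck is +1.257.
- knob (a point): Centre of the knurled black index knob on the carousel's axis: 40 mm in diameter, from 15 mm below to 16 mm above this point, which is 145 mm above the table when the plunger is home. Turning the knob turns the deck with it.
- deck (a joint): Angle of the deck (rad), counter-clockwise from above; it turns without end once the plunger is lifted, with a little friction (0.06 N m), and stays where it is left. The slots are at multiples of 1.2566 rad, with about 0.03 rad of play.
- plunger (a joint): Lift of the knob with its index pin (m): 0 home in a slot, 0.016 upper stop. A spring presses it down with 5 N at home, 7.4 N at the stop (knob 120 g). The pin is clear of the slots above 0.010; let down between slots it rides on the index ring at about 0.009 and the deck is not locked. Its round end finds a slot within about 0.05 rad.
- teacup_a: Small white and blue porcelain cup, 67 mm across (87 mm over its handle), 55 mm high, loose, standing on the table between the work and the back; origin at its underside. Leave it where it is.
Mind the look-alikes: they are no part of the job. What is shaped like the pot_celadon but pink is not meant.

How it is judged:
By the outcome, as a careful person would: the job done as asked, in the order asked, and still so for the second after the job is handed in, with the robot touching nothing.
Of pot_cobalt, pot_iron, pot_ochre only 2 to 3 are there at a start; the rules pass over those that are not, and their reading is None.
At some moment in a run one of pot_celadon may be knocked a few centimetres aside while the robot is not near it.
It also fails if it takes over 210 s, if anything falls off the work surface, if the arm or the gripper's body presses on something with over 40 N, if the wrist force passes 120 N, or if a joint passes its speed limit or range.

## Robot

A 6-joint arm with a two-finger parallel gripper is mounted at the origin on a cart in front of the work surface, level with it; the furniture and walls round the work are solid. World frame = base frame: x ahead of the robot, y to its left, z up, the work surface at z = 0. Lengths are in m, angles in rad, forces in N, time in s.
With the tool pointing down it reaches from about 0.35 to 0.85 m from the base axis. Payload 8.1 kg.
Tool frame: the origin (TCP) lies where the fingers leave the gripper's body, on its centre line; the fingertips stand 84 mm ahead of it and the grasp point (between the pads) lies 65 mm ahead of it; z points along the fingers, y is the line along which they close (so a half turn about z gives the same grasp; the last joint's range is limited). The gripper opens to 93 mm and grips with 3 to 60 N. Pads are 15 mm wide; open, the fingers measure 128 mm over their backs; the gripper's body (75 mm by 188 mm) begins 65 mm behind the grasp point.
Start: joints at [-1.334, 0.13, 1.488, -0, 1.523, -0.085], TCP at [0.19, -0.569, 0.303] pointing down, gripper open.
Joint ranges: [-2.96, 2.96], [-0.89, 2.26], [0.02, 2.5], [-1.34, 4.48], [0, 2.73], [-2.66, 2.66]. Speed limits (rad/s): [2.39, 2.39, 2.79, 3.14, 3.14, 3.14].

## Interface

Orientations are given as a rotation vector (axis times angle).
In Python, from plant import robot gives the robot as it stands.
- The arm moves only by the shell command python3 -m jog 'ROWS' [FORCE]. ROWS is text: rows parted by semicolons, each of 5 numbers parted by spaces: the opening, from 0 (shut) to 1 (fully open), then the shift along the tool's x, y, z in m, then the turn about the tool's z in degrees. A call has 1 to 10 rows; each row shifts and turns the commanded pose from where the row before left it, along the tool's axes as they then stand; what a row does not reach is not made up. A row lasts 1/12 s, in which the tool goes at most 41.7 mm and 7.16 degrees, less where a joint would pass 70% of its speed; a pose out of reach is approached as far as the arm can. A call with a gripper value outside its range is refused whole. The fingers move at their own pace and stop on an object; FORCE is the grip in N (left out, the last holds). Time passes only in rows, so rows that do not move let the fingers close. It gives the time, the measured TCP pose, the force, the opening and the grip force at its end, in the units of the state.
- robot.read_state(): the state, without advancing time (a new reading comes with each control period).
- robot.read_camera(name): name is "scene" or "top"; returns a dict with "color" (480x640x3 uint8, red, green, blue), "intrinsics" (3x3 intrinsics, pixels), "pose" (4x4, takes a point from camera to world coordinates). Camera axes: x right, y down, z forward; pixel columns grow to the right and rows downward; lengths in m; the calibration is good to about 2 mm. A picture is of the moment at which its call begins. There is no depth.
- robot.close_job(): hands the job in; it is judged then, once.
The state is a dict: "t": time; "q": joint angles; "dq": joint speeds; "joint_torque": joint torques, N m; "tool_pos": TCP position; "orientation": TCP orientation; "force": force on the tool from outside, world axes, zero at the start; "wrist_torque": the same for the moment, N m; "opening": finger opening in m; "gripper_force": force on a finger pad.
Only numpy, scipy, OpenCV 4.12 (cv2) and the standard library are available. Lean on these libraries where they do the work, as an engineer would, in place of code of your own. Each camera call takes 0.05 s, during which the arm holds its last target. There are 200 camera calls.

## Working session

There is one attempt and no reset: what is moved stays moved. The work goes in short steps, Python scripts to look and compute and a shell command to move; the robot and the scene stay as the last step left them, time stands still between calls to the robot, and variables do not carry over. Pictures are saved under pics/ and viewed, at most 14 in all, crops included, and the job is handed in when it is done.

```bash
ls; mkdir -p pics
cat > h.py <<'E'
import numpy as np, cv2
from plant import robot
from scipy.spatial.transform import Rotation as R
def cam(n):
    c=robot.read_camera(n); return c
def ray(c,u,v,z):
    K=np.array(c["intrinsics"]);T=np.array(c["pose"])
    d=T[:3,:3]@np.linalg.inv(K)@np.array([u,v,1.0]);o=T[:3,3]
    return o+d*(z-o[2])/d[2]
def proj(c,p):
    K=np.array(c["intrinsics"]);T=np.array(c["pose"])
    q=T[:3,:3].T@(np.array(p)-T[:3,3]);q=K@q;return q[:2]/q[2]
def save(c,f): cv2.imwrite("pics/"+f,c["color"][:,:,::-1])
E
python3 - <<'E'
from h import *
for n in("scene","top"):
    c=cam(n);save(c,n+"0.png");print(n,c["pose"],c["intrinsics"])
s=robot.read_state();print(s["t"],s["tool_pos"],s["orientation"],s["opening"],R.from_rotvec(s["orientation"]).as_matrix().round(3))
E
```

```text
pics
scene [[-0.85257816 -0.27424054  0.44486246 -0.04478963]
 [-0.52209784  0.4096728  -0.74805216  1.12855539]
 [ 0.02289818 -0.87003467 -0.49245848  0.85436063]
 [ 0.          0.          0.          1.        ]] [[544.96576329   0.         315.65408732]
 [  0.         544.96576329 245.13854342]
 [  0.           0.           1.        ]]
top [[-0.01120457 -0.98990013  0.14132301  0.47467281]
 [-0.99993423  0.01074628 -0.00400563  0.00751697]
 [ 0.00244647 -0.1413586  -0.98995543  1.02842929]
 [ 0.          0.          0.          1.        ]] [[434.17529642   0.         322.9436374 ]
 [  0.         434.17529642 242.23440709]
 [  0.           0.           1.        ]]
0.1 [ 0.18967878 -0.56883529  0.30178068] [-3.09939270e+00 -5.03033021e-01  2.63032182e-04] 0.09299206756752514 [[ 0.949  0.316 -0.   ]
 [ 0.316 -0.949  0.002]
 [ 0.    -0.002 -1.   ]]
```

View pics/scene0.png

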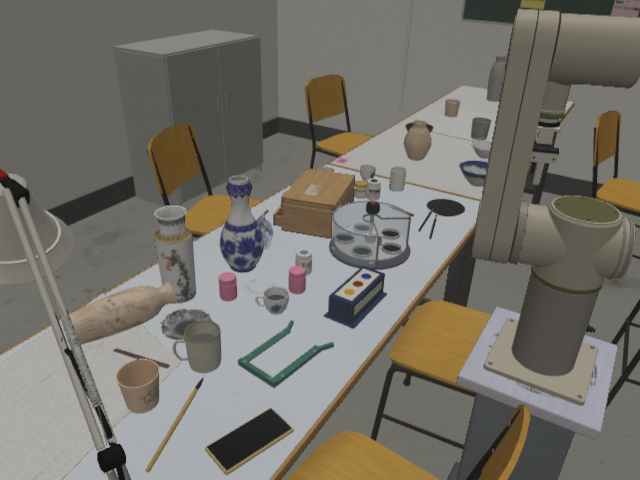

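View pics/top0.png

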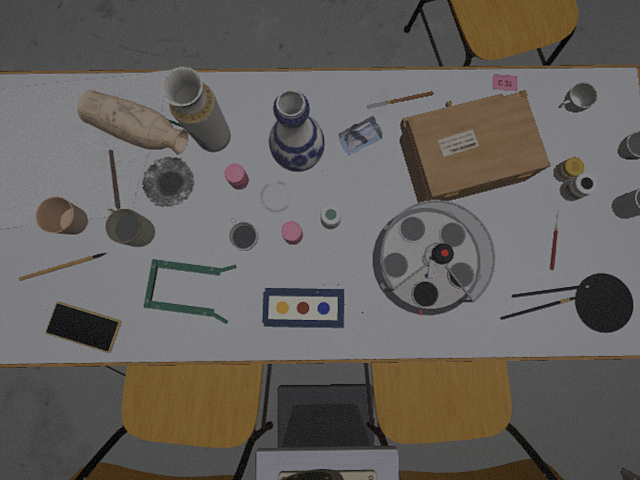

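The scene shows the green keeper (top view, about 150–235 × 260–320, mouth to the right), the box (303,308), celadon pot (330,216), teacup (243,236), and carousel (434,258) with the bay facing the robot. Next I'll zoom and segment.

```bash
cat > m0.py <<'E'
from h import *
c=cam("top");im=c["color"];hsv=cv2.cvtColor(im,cv2.COLOR_RGB2HSV)
a=cv2.resize(im[245:335,135:355],(800,327),interpolation=cv2.INTER_CUBIC)
b=cv2.resize(im[195:322,365:505],(300,272),interpolation=cv2.INTER_CUBIC)
s=cam("scene");d=cv2.resize(s["color"][185:275,320:420],(300,270),interpolation=cv2.INTER_CUBIC)
o=np.zeros((600,800,3),np.uint8);o[:327]=a;o[328:600,:300]=b;o[328:598,320:620]=d
cv2.imwrite("pics/z1.png",o[:,:,::-1])
def rects(mask,mn=30):
    cs,_=cv2.findContours(mask.astype(np.uint8),cv2.RETR_EXTERNAL,cv2.CHAIN_APPROX_NONE)
    return [(cv2.contourArea(k),cv2.minAreaRect(k),k) for k in cs if cv2.contourArea(k)>mn]
H,S,V=[hsv[...,i].astype(int) for i in range(3)]
green=(H>65)&(H<95)&(S>90)
print("green",[(r[0],r[1]) for r in rects(green)])
blue=(H>100)&(H<130)&(S>90)&(V<140); blue[:240]=0;
print("blue",[(r[0],r[1]) for r in rects(blue)])
for nm,m in (("ydot",(H>18)&(H<32)&(S>140)),("rdot",((H<8)|(H>172))&(S>140)),("bdot",(H>105)&(H<125)&(S>150)&(V>140))):
    m=m.copy();m[:200]=0;m[350:]=0
    print(nm,[(r[0],r[1][0]) for r in rects(m,15)])
E
python3 m0.py
```

```text
green [(95.5, ((166.6393585205078, 306.0708923339844), (45.095497131347656, 6.774213790893555), 8.530765533447266))]
blue [(2695.5, ((303.03326416015625, 307.2364807128906), (80.09894561767578, 37.74799728393555), 1.080924153327942))]
ydot [(87.5, (282.0, 307.0))]
rdot [(82.0, (302.3800048828125, 307.3399963378906)), (32.5, (444.3000793457031, 252.60000610351562))]
bdot []
```

View pics/z1.png

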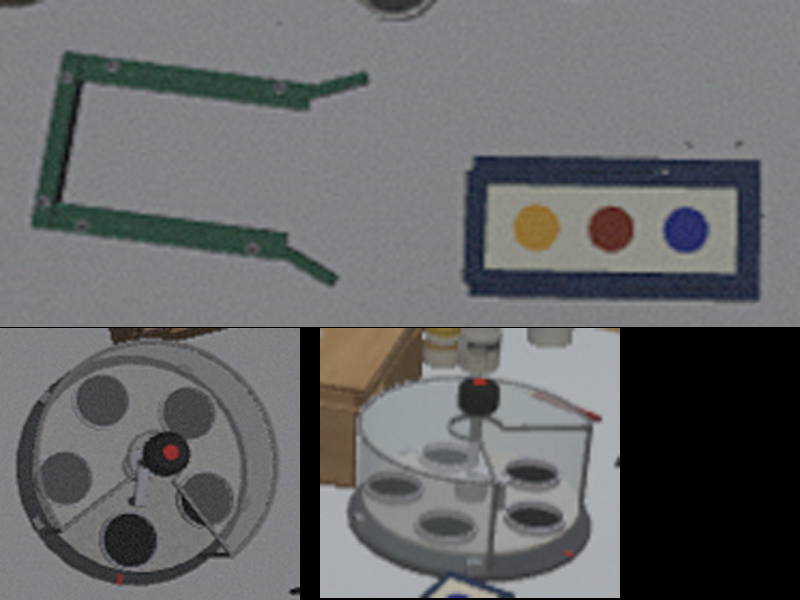

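```bash
cat > m1.py <<'E'
from h import *
c=cam("top");im=c["color"];hsv=cv2.cvtColor(im,cv2.COLOR_RGB2HSV)
up=cv2.resize(im[240:340,130:250],None,fx=6,fy=6,interpolation=cv2.INTER_CUBIC).astype(int)
g=((up[...,1]-up[...,0])>14)
cs,_=cv2.findContours(g.astype(np.uint8),cv2.RETR_EXTERNAL,cv2.CHAIN_APPROX_NONE)
k=max(cs,key=cv2.contourArea)
ap=cv2.approxPolyDP(k,8,True)[:,0]/6.+[130-.42,240-.42]
for p in ap: print(p.round(1),(ray(c,*p,0.0115)[:2]*1000).round(1))
def pt(n,p,z): print(n,(ray(c,*p,z)*1000).round(1))
for n,p in(("ydot",(282,307)),("rdot",(302.4,307.3))): pt(n,p,.068)
R_,G,B=[im[...,i].astype(int) for i in range(3)]
m=(B-R_>60);m[:280]=0;m[330:]=0
print(cv2.connectedComponentsWithStats(m.astype(np.uint8))[2:4])
bl=(B-R_>15)|0;bl=bl.astype(bool);bl[:270]=0;bl[345:]=0;bl[:,:245]=0;bl[:,365:]=0
bl=cv2.morphologyEx(bl.astype(np.uint8),cv2.MORPH_OPEN,np.ones((3,3)))
cs,_=cv2.findContours(bl,cv2.RETR_EXTERNAL,cv2.CHAIN_APPROX_NONE);k=max(cs,key=cv2.contourArea)
r=cv2.minAreaRect(k);print("box",r);pt("boxc",r[0],.068)
pt("knob",(444.3,252.6),.161)
dk=(im.sum(2)<130);dk[:280]=0;dk[310:]=0;dk[:,:408]=0;dk[:,445:]=0
st=cv2.connectedComponentsWithStats(dk.astype(np.uint8));i=1+np.argmax(st[2][1:,4]);print(st[2][i]);pt("baypocket",st[3][i],.03)
red=(R_-G>60);red[:300]=0;red[325:]=0;red[:,:400]=0;red[:,450:]=0
v,u=np.nonzero(red);print(len(u));len(u) and pt("redmark",(u.mean(),v.mean()),.02)
G0=(G-R_>20);G0[:205]=0;G0[230:]=0;G0[:,:315]=0;G0[:,345:]=0
v,u=np.nonzero(G0);print(len(u));len(u) and pt("celadon",(u.mean(),v.mean()),.066)
wh=np.argwhere(im[200:232,315:345].min(2)>150);print("white",wh.mean(0)+[200,315],len(wh))
print("px",im[216,320:342].tolist())
# scene
s=cam("scene");q=s["color"].astype(int)
m=(q[...,0]-q[...,1]>70);m[220:]=0;m[:195]=0;m[:,:360]=0;m[:,385:]=0;v,u=np.nonzero(m);print("sc knob red",u.mean(),v.mean(),len(u),ray(s,u.mean(),v.mean(),.161))
m=(q[...,1]-q[...,0]>20);m[290:]=0;m[:245]=0;m[:,:290]=0;m[:,318:]=0;v,u=np.nonzero(m);print("sc cel",u.mean(),v.mean(),len(u),u.min(),u.max(),v.min(),v.max())
E
python3 m1.py
```

```text
[152.4 259.1] [584.2 404.7]
[151.4 264.1] [572.4 406.5]
[154.1 264.2] [572.  400.2]
[154.9 266.6] [566.5 398. ]
[150.6 266.9] [565.8 408.2]
[144.7 297.9] [493.8 418.5]
[148.9 300.4] [487.9 408.5]
[144.7 301.6] [485.4 418.1]
[143.6 306.9] [473.2 420.2]
[155.7 308.2] [469.8 391.9]
[155.1 306.1] [474.8 393.7]
[157.7 304.9] [477.4 387.6]
[159.4 306.7] [473.1 383.6]
[157.9 309.1] [467.8 386.8]
[202.1 314.9] [453.4 284.4]
[202.1 312.2] [459.4 284.6]
[204.9 310.9] [462.4 278.1]
[205.1 314.9] [453.3 277.5]
[213.2 315.9] [450.8 258.6]
[224.4 322.9] [434.6 232.5]
[227.1 321.1] [438.7 226.4]
[213.4 312.6] [458.4 258.4]
[212.7 308.6] [467.5 260.1]
[149.4 300.4] [487.9 407.4]
[155.7 266.4] [566.8 396.1]
[218.6 274.7] [545.7 248.4]
[219.9 271.2] [553.8 245.5]
[235.1 267.2] [562.8 210.1]
[234.6 264.6] [569.1 211.4]
[221.6 268.1] [561.2 241.7]
[212.7 266.7] [564.6 262.5]
[213.4 268.9] [559.5 260.8]
[211.2 270.6] [555.6 265.8]
[209.4 268.4] [560.7 270.2]
[210.7 266.7] [564.6 267.2]
[168.2 260.6] [580.3 367.4]
[164.6 264.9] [570.1 375.6]
[163.1 262.6] [575.7 379.3]
[165.7 260.7] [579.9 373.2]
ydot [46
[... 461 characters left out ...]
30. ]
9
redmark [ 455.  -218.5   20. ]
42
celadon [676.7 -14.4  66. ]
white [nan nan] 0
px [[120, 120, 122], [117, 115, 115], [135, 136, 138], [138, 138, 138], [137, 138, 142], [111, 115, 115], [73, 92, 81], [65, 89, 78], [70, 91, 77], [69, 88, 79], [73, 92, 82], [72, 88, 79], [69, 91, 79], [70, 89, 78], [71, 91, 81], [69, 89, 79], [121, 124, 123], [140, 139, 139], [134, 133, 136], [135, 135, 134], [124, 123, 124], [122, 124, 127]]
sc knob red 372.5 202.5 8 [ 0.57527193 -0.24267246  0.161     ]
sc cel 303.5 252.0 20 300 307 251 253m1.py:25: RuntimeWarning: Mean of empty slice.
  wh=np.argwhere(im[200:232,315:345].min(2)>150);print("white",wh.mean(0)+[200,315],len(wh))
  ret = um.true_divide(
```

```bash
cat >> h.py <<'E'
def plan(x,y,z,yaw,after_turn=True):
    s=robot.read_state();M=R.from_rotvec(s["orientation"]).as_matrix()
    cur=np.degrees(np.arctan2(M[1,0],M[0,0]))
    d=(yaw-cur+180)%360-180   # ccw deg
    a=np.radians(yaw);X=np.array([np.cos(a),np.sin(a)]);Y=np.array([np.sin(a),-np.cos(a)])
    e=np.array([x,y,z])-s["tool_pos"]
    t=-d;sh=(X@e[:2],Y@e[:2],-e[2])
    print(f"t={s['t']:.1f} pos={np.round(s['tool_pos'],4)} yaw={cur:.2f} q1={np.degrees(s['q'][0]):.0f} q6={np.degrees(s['q'][5]):.0f} | turn {t:.2f} rows>={abs(t)/7:.1f}; then shift tool x{sh[0]*1e3:.1f} y{sh[1]*1e3:.1f} z{sh[2]*1e3:.1f} mm rows>={np.linalg.norm(sh)*1e3/40:.1f} | F={np.round(s['force'],1)} open={s['opening']*1e3:.1f} grip={s['gripper_force']:.1f}")
E
python3 - <<'E'
from h import *
c=cam("top");print(ray(c,323.07,308.02,.068)*1e3)
plan(.4685,.050,.20,88)
E
```

```text
[466.4410022   4.9829868  68.       ]
t=0.3 pos=[ 0.1898 -0.5691  0.3025] yaw=18.44 q1=-76 q6=-5 | turn -69.56 rows>=9.9; then shift tool x628.5 y257.0 z102.5 mm rows>=17.2 | F=[-0.2 -1.8 -0.4] open=92.8 grip=0.0
```

```bash
python3 -m jog '1 0 0 0 -6.96;1 0 0 0 -6.96;1 0 0 0 -6.96;1 0 0 0 -6.96;1 0 0 0 -6.96;1 0 0 0 -6.96;1 0 0 0 -6.96;1 0 0 0 -6.96;1 0 0 0 -6.96;1 0 0 0 -6.96'; python3 -c "from h import *;plan(.4685,.050,.20,88)"
```

```text
t: 1.18
tool_pos: [0.1898, -0.5692, 0.3027]
orientation: [-2.253, -2.19, -0.0]
force: [0.2, 0.2, -1.0]
opening: 0.0929
gripper_force: 0.0
t=1.2 pos=[ 0.1898 -0.5692  0.3027] yaw=88.38 q1=-76 q6=-75 | turn 0.38 rows>=0.1; then shift tool x628.5 y256.9 z102.7 mm rows>=17.2 | F=[ 0.2  0.2 -1. ] open=92.9 grip=0.0
```

```bash
python3 -m jog '1 .0349 .0143 0 0;1 .0349 .0143 0 0;1 .0349 .0143 0 0;1 .0349 .0143 0 0;1 .0349 .0143 0 0;1 .0349 .0143 0 0;1 .0349 .0143 0 0;1 .0349 .0143 0 0;1 .0349 .0143 0 0;1 .0349 .0143 0 0' >/dev/null; python3 -m jog '1 .0349 .0143 0 0;1 .0349 .0143 0 0;1 .0349 .0143 .0 0;1 .0349 .0143 .01 0;1 .0349 .0143 .02 0;1 .0349 .0143 .02 0;1 .0349 .0143 .02 0;1 .0349 .0143 .02 0;1 0 0 0 0'
python3 - <<'E'
from h import *
plan(.4685,.050,.108,88)
c=cam("top");save(c,"a1.png");s=cam("scene");
o=np.hstack([cv2.resize(c["color"][210:370,220:380],(400,400)),cv2.resize(s["color"][220:340,290:410],(400,400))]);cv2.imwrite("pics/a1.png",o[:,:,::-1])
E
```

```text
t: 2.77
tool_pos: [0.4662, 0.0516, 0.2101]
orientation: [-2.251, -2.184, 0.004]
force: [0.7, -0.4, -0.2]
opening: 0.0929
gripper_force: 0.0
t=2.8 pos=[0.4662 0.0516 0.2101] yaw=88.28 q1=-0 q6=2 | turn 0.28 rows>=0.0; then shift tool x-1.5 y2.4 z102.1 mm rows>=2.6 | F=[ 0.7 -0.4 -0.2] open=92.9 grip=0.0
```

View pics/a1.png

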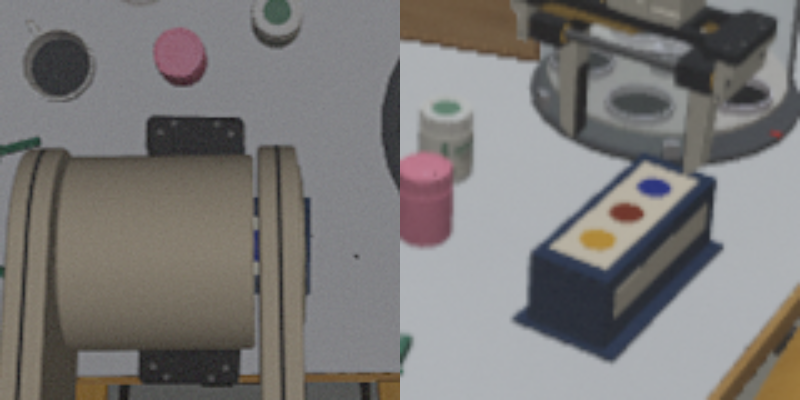

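The picture shows the gripper squared over the box (crop right, box with y/r/b dots around (627,210)). Descend and grip.

```bash
python3 -m jog '1 -.0015 .0024 .025 0;1 0 0 .025 0;1 0 0 .025 0;1 0 0 .025 0;1 0 0 0 0;1 0 0 0 0' >/dev/null; python3 -m jog '.6 0 0 0 0;.6 0 0 0 0;.6 0 0 0 0;.6 0 0 0 0;.6 0 0 0 0;.6 0 0 0 0;.6 0 0 0 0' 40; python3 -c "from h import *;plan(.5145,.310,.108,82)"
```

```text
t: 3.95
tool_pos: [0.4696, 0.0449, 0.1157]
orientation: [2.259, 2.183, -0.0]
force: [-5.3, -1.2, 8.4]
opening: 0.0679
gripper_force: 40.0
t=4.0 pos=[0.4696 0.0449 0.1157] yaw=88.06 q1=-1 q6=1 | turn 6.06 rows>=0.9; then shift tool x268.7 y7.6 z7.7 mm rows>=6.7 | F=[-5.3 -1.2  8.4] open=67.9 grip=40.0
```

```bash
python3 -m jog '.6 0 0 0 0;.6 0 0 0 0;.6 0 0 0 0'
```

```text
t: 4.2
tool_pos: [0.4696, 0.0449, 0.1157]
orientation: [2.259, 2.183, -0.0]
force: [-5.9, -0.6, 9.3]
opening: 0.0678
gripper_force: 40.0
```

```bash
python3 -m jog '.6 0 0 0 2;.6 0 0 0 2;.6 0 0 0 2;.6 .0162 .0015 0 0;.6 .0162 .0015 0 0;.6 .0162 .0015 0 0;.6 .0162 .0015 0 0;.6 .0162 .0015 0 0;.6 0 0 0 0;.6 0 0 0 0'
python3 - <<'E'
from h import *
plan(.5138,.305,.1157,82)
s=cam("scene");c=cam("top")
a=cv2.resize(s["color"][240:400,230:430],(600,480));cv2.imwrite("pics/a2.png",a[:,:,::-1])
b=c["color"];np.save("/tmp/b.npy",b)
E
```

```text
t: 5.03
tool_pos: [0.4891, 0.1254, 0.1158]
orientation: [2.368, 2.064, 0.005]
force: [0.7, 4.5, 4.3]
opening: 0.068
gripper_force: 40.0
t=5.0 pos=[0.4891 0.1254 0.1158] yaw=82.14 q1=9 q6=16 | turn 0.14 rows>=0.0; then shift tool x181.3 y-0.5 z0.1 mm rows>=4.5 | F=[0.7 4.5 4.3] open=68.0 grip=40.0
```

View pics/a2.png

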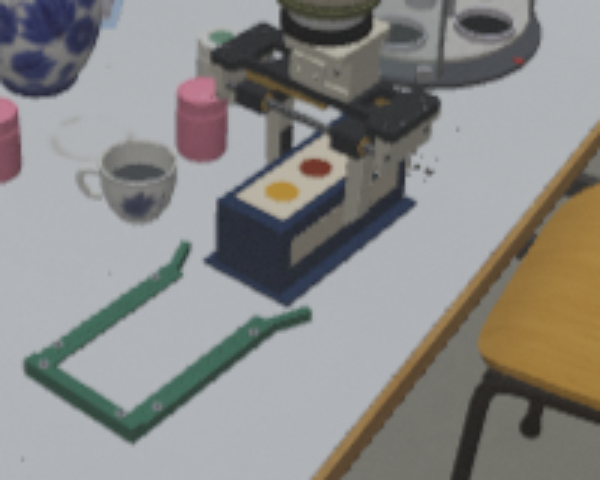

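The box sits aligned before the keeper mouth, with the plinth's leading edge at (205–285, 260–300). Slide in.

```bash
python3 -m jog '.6 .013 0 0 0;.6 .013 0 0 0;.6 .013 0 0 0;.6 .013 0 0 0;.6 .013 0 0 0' ; python3 -m jog '.6 .013 0 0 0;.6 .013 0 0 0;.6 .013 0 0 0;.6 .013 0 0 0;.6 .013 0 0 0;.6 .013 0 0 0;.6 0 0 0 0'; python3 -c "from h import *;plan(.5138,.305,.1157,82)"
```

```text
t: 5.55
tool_pos: [0.4979, 0.1876, 0.1158]
orientation: [2.369, 2.06, 0.0]
force: [0.6, -7.0, 7.6]
opening: 0.0678
gripper_force: 40.0
t: 6.13
tool_pos: [0.5088, 0.2671, 0.1158]
orientation: [2.369, 2.063, 0.004]
force: [-0.5, 5.8, 4.2]
opening: 0.0676
gripper_force: 40.0
t=6.1 pos=[0.5088 0.2671 0.1158] yaw=82.08 q1=23 q6=30 | turn 0.08 rows>=0.0; then shift tool x38.2 y-0.3 z0.1 mm rows>=1.0 | F=[-0.5  5.8  4.2] open=67.6 grip=40.0
```

```bash
python3 -m jog '.6 .008 0 0 0;.6 .008 0 0 0;.6 .008 0 0 0;.6 .006 0 0 0;.6 0 0 0 0;.6 0 0 0 0'; python3 -m jog '.6 .003 0 0 0;.6 .003 0 0 0;.6 0 0 0 0'; python3 -m jog '.6 .003 0 0 0;.6 0 0 0 0'; python3 -m jog '.6 .003 0 0 0;.6 0 0 0 0'; python3 -m jog '.6 .003 0 0 0;.6 0 0 0 0'
```

```text
t: 6.63
tool_pos: [0.5129, 0.295, 0.1158]
orientation: [2.37, 2.062, 0.002]
force: [0.4, -0.2, 5.5]
opening: 0.0676
gripper_force: 40.0
t: 6.88
tool_pos: [0.5137, 0.3001, 0.1158]
orientation: [2.369, 2.061, 0.0]
force: [-0.7, -5.1, 9.1]
opening: 0.0677
gripper_force: 40.0
t: 7.05
tool_pos: [0.5141, 0.3029, 0.1158]
orientation: [2.369, 2.06, 0.0]
force: [-1.2, -6.1, 9.9]
opening: 0.068
gripper_force: 40.0
t: 7.22
tool_pos: [0.5144, 0.3054, 0.1158]
orientation: [2.369, 2.06, -0.002]
force: [-0.6, -9.7, 11.6]
opening: 0.0676
gripper_force: 40.0
t: 7.38
tool_pos: [0.5144, 0.3067, 0.1156]
orientation: [2.368, 2.059, -0.007]
force: [-4.9, -18.8, 17.2]
opening: 0.0676
gripper_force: 40.0
```

```bash
python3 -m jog '.6 .002 0 0 0;.6 0 0 0 0'; python3 -m jog '.6 .002 0 0 0;.6 0 0 0 0;.6 0 0 0 0'
python3 - <<'E'
from h import *
s=cam("scene");a=cv2.resize(s["color"][270:400,220:380],(640,520));cv2.imwrite("pics/a3.png",a[:,:,::-1])
E
```

```text
t: 7.55
tool_pos: [0.5145, 0.3074, 0.1154]
orientation: [2.368, 2.058, -0.011]
force: [-7.5, -24.5, 18.8]
opening: 0.0678
gripper_force: 40.0
t: 7.8
tool_pos: [0.5145, 0.3084, 0.1151]
orientation: [2.367, 2.057, -0.013]
force: [-9.0, -29.2, 20.0]
opening: 0.0677
gripper_force: 40.0
```

View pics/a3.png

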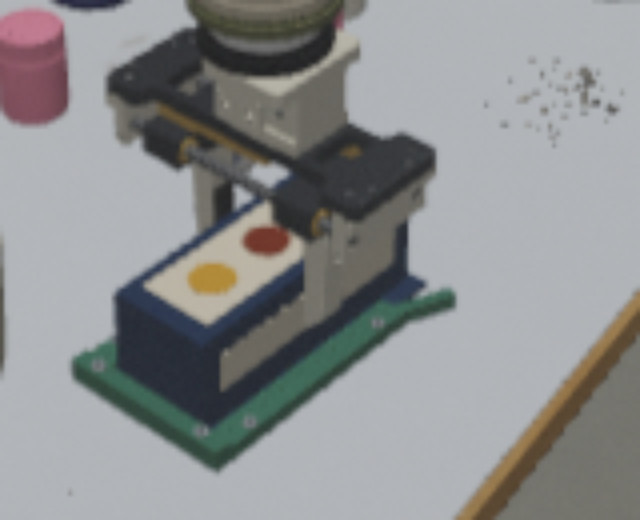

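The box is home: plinth under the lips, lid end against the stop. Ease off the push and lift slowly.

```bash
python3 -m jog '.6 -.004 0 0 0;.6 -.003 0 -.003 0;.6 0 0 0 0;.6 0 0 0 0'; python3 -m jog '.6 0 0 -.003 0;.6 0 0 -.003 0;.6 0 0 -.003 0;.6 0 0 -.003 0;.6 0 0 -.003 0'; python3 -m jog '.6 0 0 -.004 0;.6 0 0 -.004 0;.6 0 0 -.004 0;.6 0 0 -.004 0;.6 0 0 -.004 0;.6 0 0 -.004 0'
```

```text
t: 8.18
tool_pos: [0.513, 0.3066, 0.1167]
orientation: [-2.37, -2.061, 0.003]
force: [-0.3, -0.2, -5.0]
opening: 0.0678
gripper_force: 40.0
t: 8.6
tool_pos: [0.5128, 0.3067, 0.1318]
orientation: [-2.37, -2.062, 0.004]
force: [-1.6, -3.7, -12.9]
opening: 0.0679
gripper_force: 40.0
t: 9.1
tool_pos: [0.5154, 0.3084, 0.1596]
orientation: [2.37, 2.061, 0.009]
force: [0.2, 0.6, -0.7]
opening: 0.0677
gripper_force: 40.0
```

```bash
python3 -m jog '.6 0 0 -.01 0;.6 0 0 -.01 0;.6 0 0 -.015 0;.6 0 0 -.015 0;.6 0 0 -.015 0;.6 0 0 -.015 0;.6 0 0 0 0;.6 0 0 0 0'
python3 - <<'E'
from h import *
plan(.472,.055,.24,88)
s=cam("scene");a=cv2.resize(s["color"][230:400,200:400],(680,578));cv2.imwrite("pics/a4.png",a[:,:,::-1])
E
```

```text
t: 9.77
tool_pos: [0.5148, 0.3082, 0.2394]
orientation: [2.369, 2.061, 0.008]
force: [0.6, 0.2, -1.6]
opening: 0.0678
gripper_force: 40.0
t=9.8 pos=[0.5148 0.3082 0.2394] yaw=82.05 q1=26 q6=34 | turn -5.95 rows>=0.9; then shift tool x-254.5 y-34.0 z-0.6 mm rows>=6.4 | F=[ 0.6  0.2 -1.6] open=67.8 grip=40.0
```

View pics/a4.png

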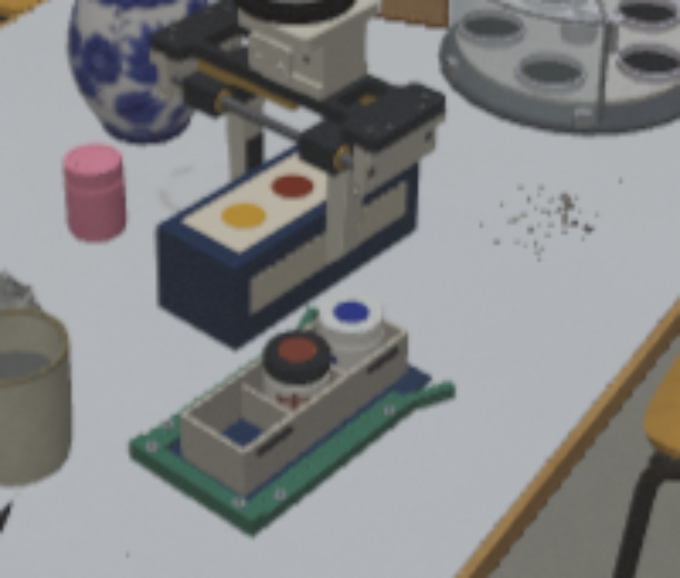

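The base stays in the keeper with the iron pot in the middle compartment and the cobalt pot at the mouth end; the stop-end compartment is empty (ochre is absent). Now set the lid down at the box's old place.

```bash
python3 -m jog '.6 0 0 0 -6;.6 -.032 -.0042 0 0;.6 -.032 -.0042 0 0;.6 -.032 -.0042 0 0;.6 -.032 -.0042 0 0;.6 -.032 -.0042 0 0;.6 -.032 -.0042 0 0;.6 -.032 -.0042 0 0;.6 -.032 -.0042 0 0;.6 0 0 .03 0'; python3 -m jog '.6 0 0 .03 0;.6 0 0 .03 0;.6 0 0 .025 0;.6 0 0 .006 0;.6 0 0 .003 0;.6 0 0 0 0;.6 0 0 0 0'
```

```text
t: 10.65
tool_pos: [0.4736, 0.0483, 0.2111]
orientation: [2.257, 2.174, 0.007]
force: [0.7, -0.0, 0.6]
opening: 0.068
gripper_force: 40.0
t: 11.23
tool_pos: [0.4719, 0.0527, 0.1134]
orientation: [2.259, 2.183, 0.001]
force: [0.3, -0.5, 0.1]
opening: 0.0677
gripper_force: 40.0
```

```bash
python3 -m jog '.6 0 0 .002 0;.6 0 0 .001 0;.6 0 0 0 0'; python3 -m jog '.95 0 0 0 0;.95 0 0 0 0;.95 0 0 0 0;.95 0 0 0 0;.95 0 0 0 0'; python3 -m jog '.95 0 0 -.02 0;.95 0 0 -.03 0;.95 0 0 -.035 0;.95 0 0 -.035 0;.95 0 0 -.035 0;.95 0 0 0 0' 25
python3 - <<'E'
from h import *
c=cam("top");s=cam("scene");plan(.5,.25,.27,82)
a=cv2.resize(c["color"][195:325,130:360],(800,452));cv2.imwrite("pics/a5.png",a[:,:,::-1])
im=c["color"].astype(int);R_,G,B=[im[...,i] for i in range(3)]
m=(B-R_>60);m[:255]=0;m[:,:140]=0;m[:,230:]=0
def big(m):
    st=cv2.connectedComponentsWithStats(m.astype(np.uint8));i=1+np.argmax(st[2][1:,4]);return st[3][i],st[2][i]
p,q=big(m);print("cobalt",p,q,ray(c,*p,.061))
m=(R_-G>30);m[:255]=0;m[320:]=0;m[:,:140]=0;m[:,230:]=0
p,q=big(m);print("iron",p,q,ray(c,*p,.061))
x=s["color"].astype(int)
m=(x[...,2]-x[...,0]>60);m[:300]=0;m[:,:200]=0;m[:,340:]=0;p,q=big(m);print("sc cobalt",p,q,ray(s,*p,.061))
m=(x[...,0]-x[...,1]>30);m[:300]=0;m[350:]=0;m[:,:260]=0;m[:,320:]=0;p,q=big(m);print("sc iron",p,q,ray(s,*p,.061))
E
```

```text
t: 11.48
tool_pos: [0.4719, 0.0527, 0.1103]
orientation: [2.258, 2.183, 0.002]
force: [1.9, 0.9, 0.6]
opening: 0.0683
gripper_force: 40.0
t: 11.9
tool_pos: [0.4713, 0.0526, 0.1097]
orientation: [2.259, 2.183, 0.0]
force: [0.4, -0.6, -0.0]
opening: 0.0877
gripper_force: 0.0
t: 12.4
tool_pos: [0.4745, 0.0527, 0.2729]
orientation: [2.253, 2.177, 0.013]
force: [0.7, -1.0, 1.5]
opening: 0.0884
gripper_force: 0.0
t=12.5 pos=[0.4724 0.0526 0.2666] yaw=88.04 q1=0 q6=2 | turn 6.04 rows>=0.9; then shift tool x199.3 y-0.1 z-3.4 mm rows>=5.0 | F=[-0.5  0.3 -0. ] open=88.4 grip=0.0Traceback (most recent call last):
  File "<stdin>", line 8, in <module>
  File "<stdin>", line 7, in big
    return _wrapfunc(a, 'argmax', axis=axis, out=out, **kwds)
    return bound(*args, **kwds)
ValueError: attempt to get argmax of an empty sequence
```

View pics/a5.png

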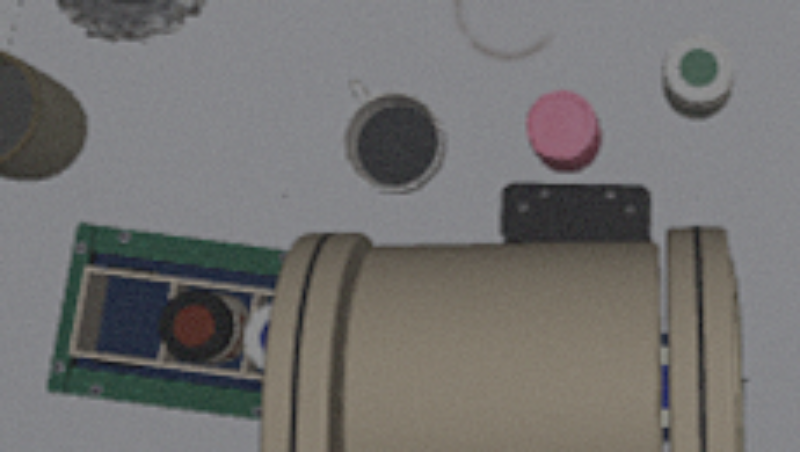

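The empty compartment, iron (195,325 in crop) and part of cobalt are seen; the celadon pot is still in place.

Run:
```python
from h import *
c=cam("top");s=cam("scene")
im=c["color"].astype(int);R_,G,B=[im[...,i] for i in range(3)]
def cen(m,a):
    k=np.zeros_like(m);k[a[1]:a[3],a[0]:a[2]]=1;v,u=np.nonzero(m&k);return (u.mean(),v.mean(),len(u)) if len(u) else None
p=cen(R_-G>20,(175,275,200,300));print("iron",p,p and ray(c,*p[:2],.061))
x=s["color"].astype(int)
p=cen(x[...,2]-x[...,0]>50,(280,305,330,335));print("sc cobalt",p,p and ray(s,*p[:2],.061))
p=cen(x[...,0]-x[...,1]>30,(270,320,300,345));print("sc iron",p,p and ray(s,*p[:2],.061))
plan(.5145,.310,.2,82)
```

```text
iron (np.float64(185.2314814814815), np.float64(288.23148148148147), 108) [0.51315579 0.30984777 0.061     ]
sc cobalt (np.float64(302.84444444444443), np.float64(321.26666666666665), 45) [0.50593937 0.25254968 0.061     ]
sc iron (np.float64(287.0), np.float64(332.5), 56) [0.51373813 0.30788689 0.061     ]
t=12.6 pos=[0.4708 0.0526 0.2635] yaw=88.04 q1=0 q6=2 | turn 6.04 rows>=0.9; then shift tool x261.0 y7.5 z63.5 mm rows>=6.7 | F=[ 0.7  0.1 -0.2] open=88.5 grip=0.0
```

```bash
python3 -m jog '.8 0 0 0 6;.8 .0371 .001 0 0;.8 .0371 .001 0 0;.8 .0371 .001 0 0;.8 .0371 .001 0 0;.8 .0371 .001 0 0;.8 .0371 .001 0 0;.8 .0371 .001 .02 0;.8 0 0 .03 0;.8 0 0 0 0' 25; python3 -m jog '.8 0 0 0 0;.8 0 0 0 0'; python3 -c "from h import *;plan(.5135,.309,.129,82)"
```

```text
t: 13.43
tool_pos: [0.5102, 0.3086, 0.2059]
orientation: [-2.365, -2.063, 0.02]
force: [-1.7, -1.3, -2.7]
opening: 0.0746
gripper_force: 0.0
t: 13.6
tool_pos: [0.5138, 0.3076, 0.2144]
orientation: [-2.371, -2.061, 0.003]
force: [1.1, -0.6, 0.4]
opening: 0.0742
gripper_force: 0.0
t=13.6 pos=[0.5138 0.3076 0.2144] yaw=82.01 q1=26 q6=34 | turn 0.01 rows>=0.0; then shift tool x1.4 y-0.5 z85.4 mm rows>=2.1 | F=[ 1.1 -0.6  0.4] open=74.2 grip=0.0
```

```bash
python3 -m jog '.8 .0014 -.0005 .03 0;.8 0 0 .03 0;.8 0 0 .02 0;.8 0 0 .005 0;.8 0 0 0 0;.8 0 0 0 0'; python3 -m jog '.4 0 0 0 0;.4 0 0 0 0;.4 0 0 0 0;.4 0 0 0 0;.4 0 0 0 0' 25; python3 -m jog '.4 0 0 -.01 0;.4 0 0 -.02 0;.4 0 0 -.03 0;.4 0 0 -.035 0;.4 0 0 -.04 0;.4 0 0 -.035 0;.4 0 0 0 0;.4 0 0 0 0'; python3 -c "from h import *;plan(.496,-.228,.3,-9.5)"
```

```text
t: 14.1
tool_pos: [0.515, 0.3097, 0.1321]
orientation: [2.371, 2.06, 0.004]
force: [0.4, 0.5, 0.3]
opening: 0.0748
gripper_force: 0.0
t: 14.52
tool_pos: [0.5141, 0.3101, 0.1305]
orientation: [2.37, 2.062, 0.001]
force: [-0.4, 0.1, 0.5]
opening: 0.046
gripper_force: 10.0
t: 15.18
tool_pos: [0.5151, 0.3106, 0.3041]
orientation: [2.369, 2.061, 0.01]
force: [-0.1, -0.2, -1.7]
opening: 0.0454
gripper_force: 25.0
t=15.2 pos=[0.5151 0.3106 0.3041] yaw=82.04 q1=26 q6=34 | turn 91.54 rows>=13.1; then shift tool x70.1 y534.3 z4.1 mm rows>=13.5 | F=[-0.1 -0.2 -1.7] open=45.4 grip=25.0
```

```bash
python3 -m jog '.4 0 0 0 6.54;.4 0 0 0 6.54;.4 0 0 0 6.54;.4 0 0 0 6.54;.4 0 0 0 6.54;.4 0 0 0 6.54;.4 0 0 0 6.54' >/dev/null; python3 -m jog '.4 0 0 0 6.54;.4 0 0 0 6.54;.4 0 0 0 6.54;.4 0 0 0 6.54;.4 0 0 0 6.54;.4 0 0 0 6.54;.4 0 0 0 6.54' >/dev/null; python3 -m jog '.4 .005 .038 0 0;.4 .005 .038 0 0;.4 .005 .038 0 0;.4 .005 .038 0 0;.4 .005 .038 0 0;.4 .005 .038 0 0;.4 .005 .038 0 0' >/dev/null; python3 -m jog '.4 .005 .038 0 0;.4 .005 .038 0 0;.4 .005 .038 0 0;.4 .005 .038 0 0;.4 .005 .038 0 0;.4 .005 .038 0 0;.4 .005 .038 0 0;.4 0 0 0 0;.4 0 0 0 0';  python3 -c "from h import *;plan(.496,-.228,.1557,-9.5)"
```

```text
t: 17.68
tool_pos: [0.4936, -0.2279, 0.2978]
orientation: [-3.129, 0.266, 0.005]
force: [-0.2, 1.0, -0.5]
opening: 0.0452
gripper_force: 25.0
t=17.7 pos=[ 0.4936 -0.2279  0.2978] yaw=-9.73 q1=-30 q6=70 | turn -0.23 rows>=0.0; then shift tool x2.3 y-0.3 z142.1 mm rows>=3.6 | F=[-0.2  1.  -0.5] open=45.2 grip=25.0
```

```bash
python3 -m jog '.4 .0012 0 .035 0;.4 0 0 .035 0;.4 0 0 .03 0;.4 0 0 .02 0;.4 0 0 .005 0;.4 0 0 0 0;.4 0 0 0 0'
python3 - <<'E'
from h import *
plan(.4963,-.2277,.1557,-9.5)
s=cam("scene");c=cam("top");a=np.hstack([cv2.resize(s["color"][170:275,320:420],(400,420)),cv2.resize(c["color"][220:325,370:470],(400,420))]);cv2.imwrite("pics/a6.png",a[:,:,::-1])
E
```

```text
t: 18.27
tool_pos: [0.4964, -0.2258, 0.1755]
orientation: [-3.131, 0.259, -0.0]
force: [0.0, 0.4, -1.0]
opening: 0.0451
gripper_force: 25.0
t=18.3 pos=[ 0.4964 -0.2258  0.1755] yaw=-9.46 q1=-30 q6=70 | turn 0.04 rows>=0.0; then shift tool x0.2 y1.9 z19.8 mm rows>=0.5 | F=[ 0.   0.4 -1. ] open=45.1 grip=25.0
```

View pics/a6.png

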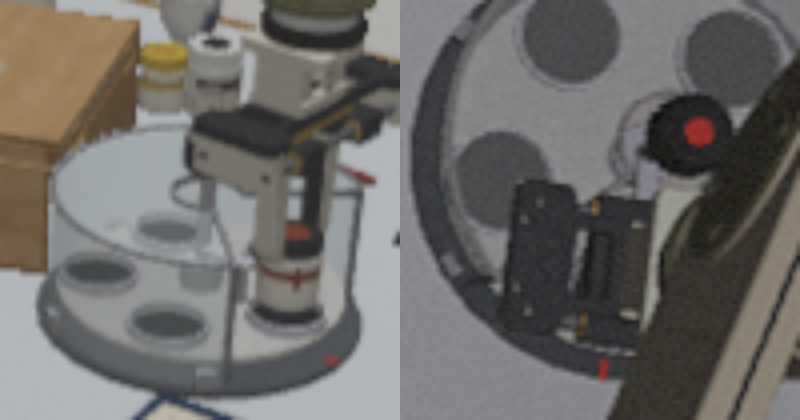

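The iron pot hangs upright just over the bay pocket (left crop 285,300), within the ring. Lower, with a 2 mm tool-y correction, and release.

```bash
python3 -m jog '.4 0 .0019 .008 0;.4 0 0 .006 0;.4 0 0 .004 0;.4 0 0 .002 0;.4 0 0 0 0;.4 0 0 0 0'; python3 -m jog '.65 0 0 0 0;.65 0 0 0 0;.65 0 0 0 0;.65 0 0 0 0'; python3 -m jog '.65 0 0 -.01 0;.65 0 0 -.03 0;.65 0 0 -.035 0;.65 0 0 -.035 0;.65 0 0 -.02 0;.65 0 0 0 0;.65 0 0 0 0';python3 - <<'E'
from h import *
plan(.575,-.241,.24,-9.5)
s=cam("scene");c=cam("top");a=cv2.resize(s["color"][170:275,320:420],(400,420));a=np.hstack([a,cv2.resize(c["color"][220:325,370:470],(400,420))]);cv2.imwrite("pics/a7.png",a[:,:,::-1])
E
```

```text
t: 18.87
tool_pos: [0.496, -0.2288, 0.1554]
orientation: [3.13, -0.261, 0.001]
force: [-1.0, -0.5, 3.6]
opening: 0.0452
gripper_force: 25.0
t: 19.2
tool_pos: [0.4956, -0.2283, 0.1546]
orientation: [-3.13, 0.261, 0.001]
force: [0.1, -0.6, 0.8]
opening: 0.06
gripper_force: 0.0
t: 19.78
tool_pos: [0.4965, -0.2288, 0.2873]
orientation: [3.129, -0.261, 0.006]
force: [-0.5, -0.6, -0.4]
opening: 0.0604
gripper_force: 0.0
t=19.8 pos=[ 0.4965 -0.2288  0.2873] yaw=-9.52 q1=-30 q6=69 | turn -0.02 rows>=0.0; then shift tool x79.4 y-1.0 z47.3 mm rows>=2.3 | F=[-0.5 -0.6 -0.4] open=60.4 grip=0.0
```

View pics/a7.png

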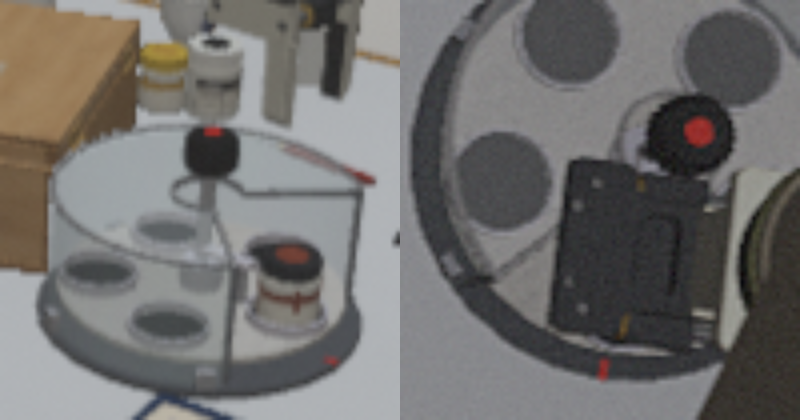

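The iron pot stands in the bay pocket. Next the knob: close on it, lift, turn +72°, let down.

```bash
python3 -m jog '.65 .026 -.0003 0 0;.65 .027 -.0003 0 0;.65 .0264 -.0003 .02 0;.65 0 0 .025 0;.65 0 0 .02 0;.65 0 0 .008 0;.65 0 0 0 0;.65 0 0 0 0';python3 -c "from h import *;plan(.575,-.2413,.213,-9.5)"
```

```text
t: 20.55
tool_pos: [0.5735, -0.2404, 0.211]
orientation: [-3.13, 0.261, 0.003]
force: [0.4, -0.1, 0.3]
opening: 0.0605
gripper_force: 0.0
t=20.6 pos=[ 0.5735 -0.2404  0.211 ] yaw=-9.53 q1=-27 q6=72 | turn -0.03 rows>=0.0; then shift tool x1.6 y0.7 z-2.0 mm rows>=0.1 | F=[ 0.4 -0.1  0.3] open=60.5 grip=0.0
```

```bash
python3 -m jog '.2 .0016 .0007 -.002 0;.2 0 0 0 0;.2 0 0 0 0;.2 0 0 0 0;.2 0 0 0 0;.2 0 0 0 0' 40; python3 -m jog '.2 0 0 -.004 0;.2 0 0 -.004 0;.2 0 0 -.004 0;.2 0 0 -.002 0;.2 0 0 0 0;.2 0 0 0 0'
```

```text
t: 21.05
tool_pos: [0.5764, -0.2415, 0.2156]
orientation: [3.13, -0.261, 0.004]
force: [0.1, 2.4, 6.3]
opening: 0.0395
gripper_force: 40.0
t: 21.55
tool_pos: [0.5762, -0.2415, 0.2274]
orientation: [-3.131, 0.261, -0.002]
force: [7.8, -0.4, -7.6]
opening: 0.0392
gripper_force: 40.0
```

```bash
python3 -m jog '.2 0 0 -.002 0;.2 0 0 0 0;.2 0 0 0 0'; python3 -m jog '.2 0 0 0 -4;.2 0 0 0 -7;.2 0 0 0 -7;.2 0 0 0 -7;.2 0 0 0 -7;.2 0 0 0 0'; python3 -m jog '.2 0 0 0 -7;.2 0 0 0 -7;.2 0 0 0 -7;.2 0 0 0 -7;.2 0 0 0 -7;.2 0 0 0 -5;.2 0 0 0 0;.2 0 0 0 0'; python3 -c "from h import *;plan(.575,-.2413,.2156,62.5)"
```

```text
t: 21.8
tool_pos: [0.5762, -0.2415, 0.2292]
orientation: [-3.131, 0.261, -0.002]
force: [7.5, -1.7, -8.8]
opening: 0.0394
gripper_force: 40.0
t: 22.3
tool_pos: [0.5761, -0.2404, 0.2287]
orientation: [-3.077, -0.626, -0.001]
force: [7.0, 3.8, -7.6]
opening: 0.0392
gripper_force: 40.0
t: 22.97
tool_pos: [0.5753, -0.2394, 0.2279]
orientation: [-2.68, -1.629, -0.001]
force: [2.8, 9.8, -6.7]
opening: 0.0391
gripper_force: 40.0
t=23.0 pos=[ 0.5753 -0.2394  0.2279] yaw=62.58 q1=-27 q6=0 | turn 0.08 rows>=0.0; then shift tool x-1.9 y0.6 z12.3 mm rows>=0.3 | F=[ 2.8  9.8 -6.7] open=39.1 grip=40.0
```

```bash
python3 -m jog '.2 0 0 .004 0;.2 0 0 .004 0;.2 0 0 .004 0;.2 0 0 .002 0;.2 0 0 0 0;.2 0 0 0 0'; python3 -m jog '.55 0 0 0 0;.55 0 0 0 0;.55 0 0 0 0;.55 0 0 0 0';  python3 -c "from h import *;plan(.575,-.2413,.2156,62.5)"
```

```text
t: 23.47
tool_pos: [0.5754, -0.2394, 0.2156]
orientation: [-2.682, -1.629, -0.001]
force: [-2.1, 11.4, 2.8]
opening: 0.0395
gripper_force: 40.0
t: 23.8
tool_pos: [0.5757, -0.242, 0.2161]
orientation: [2.686, 1.629, -0.0]
force: [0.5, -0.5, -0.1]
opening: 0.0509
gripper_force: 0.0
t=23.8 pos=[ 0.5757 -0.242   0.2161] yaw=62.46 q1=-27 q6=0 | turn -0.04 rows>=0.0; then shift tool x0.3 y-0.9 z0.5 mm rows>=0.0 | F=[ 0.5 -0.5 -0.1] open=50.9 grip=0.0
```

```bash
python3 -m jog '.8 0 0 -.02 0;.8 0 0 -.03 0;.8 0 0 -.03 0;.8 0 0 0 -6.5;.8 0 0 0 -6.5;.8 0 0 0 -6.5;.8 0 0 0 0;.8 0 0 0 0' 25 >/dev/null;  python3 -c "from h import *;plan(.506,.254,.29,82)"
```

```text
t=24.5 pos=[ 0.5756 -0.2419  0.2959] yaw=81.75 q1=-27 q6=-19 | turn -0.25 rows>=0.0; then shift tool x481.3 y-137.9 z5.9 mm rows>=12.5 | F=[-0.1 -0.5 -0.1] open=74.4 grip=0.0
```

```bash
python3 -m jog '.8 .037 -.0106 0 0;.8 .037 -.0106 0 0;.8 .037 -.0106 0 0;.8 .037 -.0106 0 0;.8 .037 -.0106 0 0;.8 .037 -.0106 0 0;.8 .037 -.0106 0 0' >/dev/null;python3 -m jog '.8 .037 -.0106 0 0;.8 .037 -.0106 0 0;.8 .037 -.0106 0 0;.8 .037 -.0106 0 0;.8 .037 -.0106 .02 0;.8 .037 -.0106 .03 0;.8 0 0 .03 0;.8 0 0 0 0;.8 0 0 0 0'
python3 - <<'E'
from h import *
plan(.506,.254,.1305,82)
s=cam("scene");c=cam("top");a=cv2.resize(s["color"][170:275,320:420],(400,420));a=np.hstack([a,cv2.resize(c["color"][195:320,370:495],(400,420))]);cv2.imwrite("pics/a8.png",a[:,:,::-1])
E
```

```text
t: 25.8
tool_pos: [0.506, 0.2464, 0.2193]
orientation: [-2.372, -2.058, 0.007]
force: [0.3, 0.5, 0.5]
opening: 0.0745
gripper_force: 0.0
t=25.8 pos=[0.506  0.2464 0.2193] yaw=81.88 q1=21 q6=29 | turn -0.12 rows>=0.0; then shift tool x7.6 y-1.1 z88.8 mm rows>=2.2 | F=[0.3 0.5 0.5] open=74.5 grip=0.0
```

View pics/a8.png

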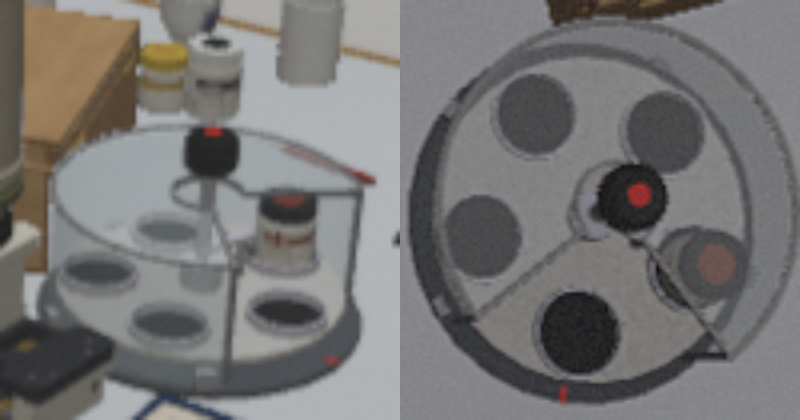

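The deck has moved on by one pocket: iron is under the cover at the right, an empty pocket is in the bay (crop 580,332), and the knob is down. Pick cobalt.

```bash
python3 -m jog '.8 .0075 -.001 .03 0;.8 0 0 .03 0;.8 0 0 .02 0;.8 0 0 .008 0;.8 0 0 0 0;.8 0 0 0 0'; python3 -m jog '.4 0 0 0 0;.4 0 0 0 0;.4 0 0 0 0;.4 0 0 0 0;.4 0 0 0 0' 25; python3 -m jog '.4 0 0 -.01 0;.4 0 0 -.02 0;.4 0 0 -.03 0;.4 0 0 -.035 0;.4 0 0 -.04 0;.4 0 0 -.035 0;.4 0 0 0 0;.4 0 0 0 0'; python3 -c "from h import *;plan(.4963,-.2277,.3,-9.5)"
```

```text
t: 26.4
tool_pos: [0.5087, 0.2541, 0.135]
orientation: [2.372, 2.058, 0.003]
force: [0.3, -0.4, 0.2]
opening: 0.0742
gripper_force: 0.0
t: 26.82
tool_pos: [0.5076, 0.2545, 0.1337]
orientation: [2.371, 2.061, 0.001]
force: [0.3, -0.3, 1.5]
opening: 0.0458
gripper_force: 9.2
t: 27.48
tool_pos: [0.5086, 0.2549, 0.3071]
orientation: [2.37, 2.059, 0.01]
force: [0.1, 0.5, -1.8]
opening: 0.0452
gripper_force: 25.0
t=27.5 pos=[0.5086 0.2549 0.3071] yaw=81.98 q1=21 q6=29 | turn 91.48 rows>=13.1; then shift tool x67.5 y478.0 z7.1 mm rows>=12.1 | F=[ 0.1  0.5 -1.8] open=45.2 grip=25.0
```

```bash
python3 -m jog '.4 0 0 0 6.53;.4 0 0 0 6.53;.4 0 0 0 6.53;.4 0 0 0 6.53;.4 0 0 0 6.53;.4 0 0 0 6.53;.4 0 0 0 6.53' >/dev/null; python3 -m jog '.4 0 0 0 6.53;.4 0 0 0 6.53;.4 0 0 0 6.53;.4 0 0 0 6.53;.4 0 0 0 6.53;.4 0 0 0 6.53;.4 0 0 0 6.53' >/dev/null; python3 -m jog '.4 .0052 .0368 0 0;.4 .0052 .0368 0 0;.4 .0052 .0368 0 0;.4 .0052 .0368 0 0;.4 .0052 .0368 0 0;.4 .0052 .0368 0 0;.4 .0052 .0368 0 0' >/dev/null; python3 -m jog '.4 .0052 .0368 0 0;.4 .0052 .0368 0 0;.4 .0052 .0368 0 0;.4 .0052 .0368 0 0;.4 .0052 .0368 0 0;.4 .0052 .0368 0 0;.4 0 0 .02 0;.4 0 0 0 0;.4 0 0 0 0';  python3 -m jog '.4 0 0 .03 0;.4 0 0 .03 0;.4 0 0 .025 0;.4 0 0 .015 0;.4 0 0 0 0;.4 0 0 0 0'; python3 -c "from h import *;plan(.4963,-.2277,.1587,-9.5)"
```

```text
t: 29.98
tool_pos: [0.4941, -0.2279, 0.2802]
orientation: [-3.128, 0.26, 0.008]
force: [0.8, 0.8, -0.2]
opening: 0.045
gripper_force: 25.0
t: 30.48
tool_pos: [0.4954, -0.2271, 0.1828]
orientation: [-3.13, 0.256, 0.003]
force: [-0.4, -0.2, -0.1]
opening: 0.045
gripper_force: 25.0
t=30.5 pos=[ 0.4954 -0.2271  0.1828] yaw=-9.34 q1=-30 q6=69 | turn 0.16 rows>=0.0; then shift tool x1.0 y0.4 z24.1 mm rows>=0.6 | F=[-0.4 -0.2 -0.1] open=45.0 grip=25.0
```

```bash
python3 -m jog '.4 .001 .0004 .01 0;.4 0 0 .006 0;.4 0 0 .005 0;.4 0 0 0 0;.4 0 0 .003 0;.4 0 0 0 0'; python3 -m jog '.65 0 0 0 0;.65 0 0 0 0;.65 0 0 0 0;.65 0 0 0 0'; python3 -m jog '.65 0 0 -.01 0;.65 0 0 -.03 0;.65 0 0 -.035 0;.65 0 0 -.035 0;.65 0 0 -.02 0;.65 0 0 0 0;.65 0 0 0 0'; python3 -c "from h import *;plan(.5752,-.2408,.214,-9.5)"
```

```text
t: 30.98
tool_pos: [0.4964, -0.2292, 0.1588]
orientation: [-3.131, 0.259, 0.0]
force: [-0.0, 0.8, -1.0]
opening: 0.0455
gripper_force: 25.0
t: 31.32
tool_pos: [0.4967, -0.2293, 0.1594]
orientation: [3.131, -0.259, 0.001]
force: [-0.5, 0.0, -0.8]
opening: 0.0604
gripper_force: 0.0
t: 31.9
tool_pos: [0.4973, -0.2296, 0.2917]
orientation: [3.129, -0.258, 0.006]
force: [-0.3, -0.2, -1.3]
opening: 0.0604
gripper_force: 0.0
t=31.9 pos=[ 0.4973 -0.2296  0.2917] yaw=-9.44 q1=-30 q6=69 | turn 0.06 rows>=0.0; then shift tool x78.6 y-1.8 z77.7 mm rows>=2.8 | F=[-0.3 -0.2 -1.3] open=60.4 grip=0.0
```

```bash
python3 -m jog '.65 .026 -.0006 0 0;.65 .026 -.0006 0 0;.65 .0266 -.0006 .02 0;.65 0 0 .025 0;.65 0 0 .02 0;.65 0 0 .0115 0;.65 0 0 0 0;.65 0 0 0 0';python3 -c "from h import *;plan(.5752,-.2408,.214,-9.5)"; python3 -m jog '.2 0 0 0 0;.2 0 0 0 0;.2 0 0 0 0;.2 0 0 0 0;.2 0 0 0 0;.2 0 0 0 0' 40; python3 -m jog '.2 0 0 -.004 0;.2 0 0 -.004 0;.2 0 0 -.004 0;.2 0 0 -.003 0;.2 0 0 0 0;.2 0 0 0 0'
```

```text
t: 32.57
tool_pos: [0.5735, -0.2399, 0.2114]
orientation: [-3.13, 0.259, 0.004]
force: [-0.1, 0.7, 1.4]
opening: 0.0607
gripper_force: 0.0
t=32.6 pos=[ 0.5735 -0.2399  0.2114] yaw=-9.45 q1=-27 q6=72 | turn 0.05 rows>=0.0; then shift tool x1.8 y0.6 z-2.6 mm rows>=0.1 | F=[-0.1  0.7  1.4] open=60.7 grip=0.0
t: 33.07
tool_pos: [0.5748, -0.2411, 0.2142]
orientation: [3.129, -0.259, 0.004]
force: [-1.6, -2.7, 5.3]
opening: 0.0395
gripper_force: 40.0
t: 33.57
tool_pos: [0.5747, -0.241, 0.227]
orientation: [3.13, -0.259, 0.002]
force: [6.7, -6.4, -8.4]
opening: 0.0394
gripper_force: 40.0
```

```bash
python3 -m jog '.2 0 0 -.0015 0;.2 0 0 0 0;.2 0 0 0 0'; python3 -m jog '.2 0 0 0 -4;.2 0 0 0 -7;.2 0 0 0 -7;.2 0 0 0 -7;.2 0 0 0 -7;.2 0 0 0 0' >/dev/null; python3 -m jog '.2 0 0 0 -7;.2 0 0 0 -7;.2 0 0 0 -7;.2 0 0 0 -7;.2 0 0 0 -7;.2 0 0 0 -5;.2 0 0 0 0;.2 0 0 0 0'; python3 -c "from h import *;plan(.575,-.2413,.2145,62.5)"; python3 -m jog '.2 0 0 .004 0;.2 0 0 .004 0;.2 0 0 .004 0;.2 0 0 .002 0;.2 0 0 0 0;.2 0 0 0 0'; python3 -m jog '.55 0 0 0 0;.55 0 0 0 0;.55 0 0 0 0;.55 0 0 0 0'; python3 -m jog '.9 0 0 -.02 0;.9 0 0 -.03 0;.9 0 0 -.03 0;.9 0 0 -.02 0;.9 0 0 0 0'
```

```text
t: 33.82
tool_pos: [0.5747, -0.241, 0.2283]
orientation: [3.13, -0.259, 0.002]
force: [7.0, -6.9, -7.6]
opening: 0.0398
gripper_force: 40.0
t: 34.98
tool_pos: [0.5744, -0.2402, 0.2279]
orientation: [-2.686, -1.629, -0.0]
force: [4.9, -2.4, -8.6]
opening: 0.0397
gripper_force: 40.0
t=35.0 pos=[ 0.5744 -0.2402  0.2279] yaw=62.48 q1=-27 q6=0 | turn -0.02 rows>=0.0; then shift tool x-0.7 y1.1 z13.4 mm rows>=0.3 | F=[ 4.9 -2.4 -8.6] open=39.7 grip=40.0
t: 35.48
tool_pos: [0.5744, -0.2402, 0.2149]
orientation: [-2.685, -1.631, -0.0]
force: [3.7, -2.1, -7.2]
opening: 0.0397
gripper_force: 40.0
t: 35.82
tool_pos: [0.5744, -0.2403, 0.2156]
orientation: [2.685, 1.631, 0.0]
force: [0.9, -0.1, -0.2]
opening: 0.0505
gripper_force: 0.0
t: 36.23
tool_pos: [0.576, -0.2412, 0.322]
orientation: [2.678, 1.627, 0.008]
force: [0.1, -0.2, 1.4]
opening: 0.0798
gripper_force: 0.0
```

```bash
python3 -c "from h import *;plan(.506,-.05,.31,82)"
```

```text
t=36.2 pos=[ 0.576  -0.2412  0.322 ] yaw=62.56 q1=-27 q6=0 | turn -19.44 rows>=2.8; then shift tool x179.6 y-95.9 z12.0 mm rows>=5.1 | F=[ 0.1 -0.2  1.4] open=79.8 grip=0.0
```

```bash
python3 -m jog '.9 .036 -.019 0 -3;.9 .036 -.019 0 -3;.9 .036 -.019 0 -3;.9 .036 -.019 0 -3;.9 .036 -.019 0 -3;.9 0 0 0 0;.9 0 0 0 0' 25
python3 - <<'E'
from h import *
s=cam("scene");c=cam("top");a=cv2.resize(s["color"][170:275,320:420],(400,420));a=np.hstack([a,cv2.resize(c["color"][195:320,370:495],(400,420))]);cv2.imwrite("pics/a9.png",a[:,:,::-1])
for c_,b in((s,(360,190,385,220)),(c,(430,240,455,265))):
    q=c_["color"].astype(int);m=q[...,0]-q[...,1]>60;v,u=np.nonzero(m[b[1]:b[3],b[0]:b[2]]);print("knob",u.mean()+b[0],v.mean()+b[1],len(u))
q=c["color"].astype(int);m=(q[...,1]-q[...,0]>12)&(np.hypot(*np.meshgrid(np.arange(640)-330,np.arange(480)-216))<35);v,u=np.nonzero(m);print("cel",u.mean(),v.mean(),len(u),ray(c,u.mean(),v.mean(),.066))
q=s["color"].astype(int);m=(q[...,1]-q[...,0]>12);m[:235]=0;m[262:]=0;m[:,:285]=0;m[:,325:]=0;v,u=np.nonzero(m);print("sc cel",len(u),len(u) and (u.mean(),v.mean(),ray(s,u.mean(),v.mean(),.066)))
plan(.677,-.0145,.2,-90)
E
```

```text
t: 36.82
tool_pos: [0.5513, -0.0366, 0.3148]
orientation: [-2.445, -1.972, 0.0]
force: [0.3, 0.5, -0.4]
opening: 0.0834
gripper_force: 0.0
knob 372.5 202.5 8
knob 444.5 252.64705882352942 34
cel nan nan 0 [nan nan nan]
sc cel 34 (np.float64(293.70588235294116), np.float64(249.94117647058823), array([ 0.70539144, -0.00968192,  0.066     ]))
t=36.9 pos=[ 0.5518 -0.039   0.3148] yaw=77.54 q1=-9 q6=3 | turn 167.54 rows>=23.9; then shift tool x-24.5 y-125.2 z114.8 mm rows>=4.3 | F=[-0.5  0.3 -0.2] open=83.6 grip=0.0<stdin>:5: RuntimeWarning: Mean of empty slice.
  ret = ret.dtype.type(ret / rcount)
```

View pics/a9.png

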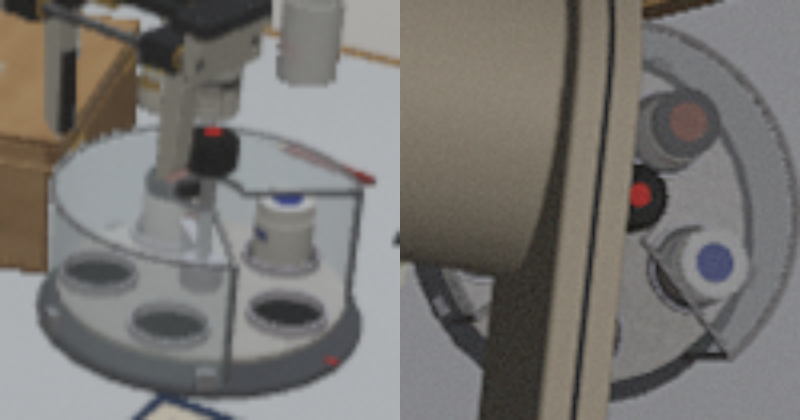

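Cobalt and iron are under the cover, an empty pocket is in the bay, and the knob is home (scene 372.5,202.5, same as at the start). The celadon pot has been shifted, so I'll clear the arm and re-measure.

```bash
python3 -m jog '.9 -.035 .0 0 0;.9 -.035 .0 0 0;.9 -.035 .0 0 0;.9 -.035 .0 0 0;.9 -.035 0 0 0;.9 0 0 0 0;.9 0 0 0 0' 25 >/dev/null
python3 - <<'E'
from h import *
s=cam("scene");c=cam("top");o=np.zeros((400,800,3),np.uint8)
o[:,:400]=cv2.resize(c["color"][150:250,280:380],(400,400));o[:,400:]=cv2.resize(s["color"][215:315,250:350],(400,400));cv2.imwrite("pics/b1.png",o[:,:,::-1])
q=c["color"].astype(int);m=(q[...,1]-q[...,0]>12);k=np.zeros_like(m);k[170:260,290:370]=1
st=cv2.connectedComponentsWithStats((m&k).astype(np.uint8));
for i in range(1,st[0]):
    if st[2][i,4]>15: print("top",st[3][i],st[2][i],ray(c,*st[3][i],.066))
q=s["color"].astype(int);m=(q[...,1]-q[...,0]>12);k=np.zeros_like(m);k[235:275,270:330]=1
st=cv2.connectedComponentsWithStats((m&k).astype(np.uint8));
for i in range(1,st[0]):
    if st[2][i,4]>8: print("sc",st[3][i],st[2][i],ray(s,*st[3][i],.066))
plan(.677,-.0145,.2,60)
E
```

```text
top [327.56818182 201.42045455] [323 196  10  12  88] [ 0.70552157 -0.0079215   0.066     ]
sc [293.63636364 250.        ] [290 248   9   5  33] [ 0.70537102 -0.00928765  0.066     ]
t=37.6 pos=[ 0.5139 -0.2103  0.3148] yaw=77.42 q1=-28 q6=-15 | turn 17.42 rows>=2.5; then shift tool x251.1 y43.4 z114.8 mm rows>=7.0 | F=[ 0.1 -0.2 -0.3] open=83.9 grip=0.0
```

View pics/b1.png

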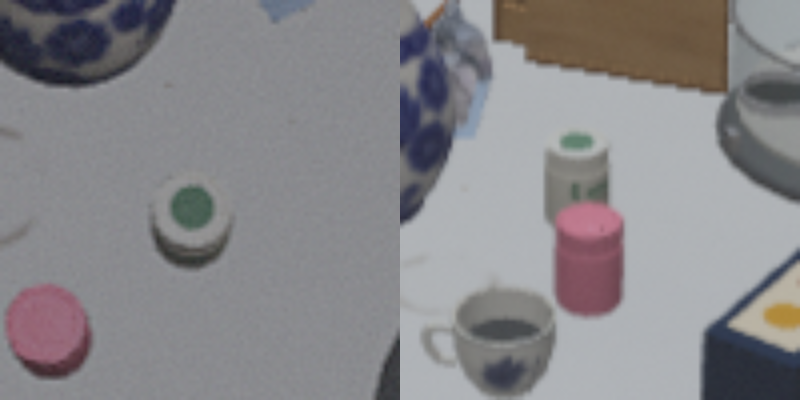

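Run:
```python
from h import *
c=cam("top");s=cam("scene")
for p in((297,170),(317.5,162),(325,145)): print(p,ray(c,*p,.08))
print(ray(s,242,268,0.0), ray(s,264,240,.08),ray(s,239,181,.25), ray(c,291.5,104,.25))
plan(.7055,-.0086,.25,35)
```

```text
(297, 170) [0.77559642 0.06045996 0.08      ]
(317.5, 162) [0.79387268 0.0139577  0.08      ]
(325, 145) [ 0.83389938 -0.00351658  0.08      ]
[0.8361236  0.06825041 0.        ] [0.79616821 0.01033018 0.08      ] [0.8727192  0.01777595 0.25      ] [0.85131855 0.06104408 0.25      ]
t=37.7 pos=[ 0.5143 -0.2091  0.3149] yaw=77.57 q1=-27 q6=-15 | turn 42.57 rows>=6.1; then shift tool x271.6 y-54.5 z64.9 mm rows>=7.1 | F=[0.2 0.1 0.5] open=83.8 grip=0.0
```

```bash
python3 -m jog '.9 0 0 0 7;.9 0 0 0 7;.9 0 0 0 7;.9 0 0 0 7;.9 0 0 0 7;.9 0 0 0 7;.9 0 0 0 0' 30 >/dev/null; python3 -m jog '.9 .034 -.0068 0 0;.9 .034 -.0068 0 0;.9 .034 -.0068 0 0;.9 .034 -.0068 0 0;.9 .034 -.0068 0 0;.9 .034 -.0068 0 0;.9 .034 -.0068 0 0;.9 .034 -.0068 .03 0;.9 0 0 .03 0;.9 0 0 0 0' >/dev/null; python3 -m jog '.9 0 0 0 0;.9 0 0 0 0';python3 -c "from h import *;plan(.7055,-.0086,.119,35)"
```

```text
t: 39.28
tool_pos: [0.7015, -0.0096, 0.2592]
orientation: [2.99, 0.962, 0.001]
force: [0.2, -0.2, 1.7]
opening: 0.0835
gripper_force: 0.0
t=39.3 pos=[ 0.7015 -0.0096  0.2592] yaw=35.66 q1=-5 q6=49 | turn 0.66 rows>=0.1; then shift tool x3.8 y1.5 z140.2 mm rows>=3.5 | F=[ 0.2 -0.2  1.7] open=83.5 grip=0.0
```

```bash
python3 -m jog '.9 .0038 .0015 .035 0;.9 0 0 .035 0;.9 0 0 .035 0;.9 0 0 .025 0;.9 0 0 .01 0;.9 0 0 0 0;.9 0 0 0 0'; python3 -m jog '.4 0 0 0 0;.4 0 0 0 0;.4 0 0 0 0;.4 0 0 0 0;.4 0 0 0 0;.4 0 0 0 0' 30; python3 -m jog '.4 0 0 -.01 0;.4 0 0 -.02 0;.4 0 0 -.03 0;.4 0 0 -.035 0;.4 0 0 -.04 0;.4 0 0 -.04 0;.4 0 0 0 0;.4 0 0 0 0'; python3 -c "from h import *;plan(.4963,-.2282,.3,-9.5)"
```

```text
t: 39.87
tool_pos: [0.7066, -0.0091, 0.1205]
orientation: [2.991, 0.959, 0.004]
force: [0.2, 0.0, -0.2]
opening: 0.0838
gripper_force: 0.0
t: 40.37
tool_pos: [0.7056, -0.0083, 0.1181]
orientation: [2.991, 0.959, 0.0]
force: [0.6, -0.5, 0.0]
opening: 0.0483
gripper_force: 0.0
t: 41.03
tool_pos: [0.7071, -0.0085, 0.2982]
orientation: [2.989, 0.958, 0.012]
force: [-0.8, -0.3, -3.0]
opening: 0.0458
gripper_force: 30.0
t=41.0 pos=[ 0.7071 -0.0085  0.2982] yaw=35.56 q1=-5 q6=50 | turn 45.06 rows>=6.4; then shift tool x-171.6 y251.5 z-1.8 mm rows>=7.6 | F=[-0.8 -0.3 -3. ] open=45.8 grip=30.0
```

```bash
python3 -m jog '.4 0 0 0 6.44;.4 0 0 0 6.44;.4 0 0 0 6.44;.4 0 0 0 6.44;.4 0 0 0 6.44;.4 0 0 0 6.44;.4 0 0 0 6.44' >/dev/null;  python3 -m jog '.4 -.0191 .0279 0 0;.4 -.0191 .0279 0 0;.4 -.0191 .0279 0 0;.4 -.0191 .0279 0 0;.4 -.0191 .0279 0 0;.4 -.0191 .0279 0 0;.4 -.0191 .0279 0 0;.4 -.0191 .0279 0 0;.4 -.0191 .0279 0 0;.4 0 0 0 0' >/dev/null; python3 -m jog '.4 0 0 .035 0;.4 0 0 .035 0;.4 0 0 .03 0;.4 0 0 .01 0;.4 0 0 0 0;.4 0 0 0 0;.4 0 0 0 0'
python3 - <<'E'
from h import *
plan(.4963,-.2282,.149,-9.5)
s=cam("scene");a=cv2.resize(s["color"][170:275,320:420],(571,600),interpolation=cv2.INTER_CUBIC);cv2.imwrite("pics/b2.png",a[:,:,::-1])
E
```

```text
t: 43.03
tool_pos: [0.4956, -0.2279, 0.1848]
orientation: [3.13, -0.26, 0.004]
force: [0.6, -0.1, -1.3]
opening: 0.0454
gripper_force: 30.0
t=43.0 pos=[ 0.4956 -0.2279  0.1848] yaw=-9.50 q1=-30 q6=69 | turn -0.00 rows>=0.0; then shift tool x0.8 y0.1 z35.8 mm rows>=0.9 | F=[ 0.6 -0.1 -1.3] open=45.4 grip=30.0
```

View pics/b2.png

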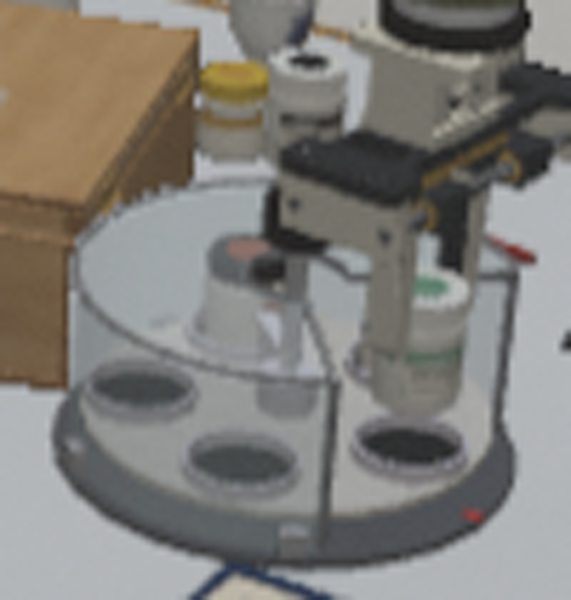

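The celadon pot hangs upright above the empty bay pocket (410,445). Lower stepwise watching the force.

```bash
python3 -m jog '.4 .0006 0 .01 0;.4 0 0 .01 0;.4 0 0 .004 0;.4 0 0 0 0;.4 0 0 0 0'; python3 -m jog '.4 0 0 .004 0;.4 0 0 0 0;.4 0 0 0 0'; python3 -m jog '.4 0 0 .003 0;.4 0 0 0 0;.4 0 0 0 0'; python3 -m jog '.4 0 0 .002 0;.4 0 0 0 0;.4 0 0 0 0'
```

```text
t: 43.5
tool_pos: [0.4946, -0.2274, 0.1581]
orientation: [-3.13, 0.261, 0.002]
force: [-0.9, -0.2, -1.7]
opening: 0.0459
gripper_force: 30.0
t: 43.75
tool_pos: [0.495, -0.2277, 0.1547]
orientation: [-3.131, 0.261, 0.0]
force: [0.2, -0.5, -1.8]
opening: 0.0458
gripper_force: 30.0
t: 44.0
tool_pos: [0.495, -0.2276, 0.1517]
orientation: [-3.131, 0.261, 0.0]
force: [0.2, 0.2, -1.8]
opening: 0.0457
gripper_force: 30.0
t: 44.25
tool_pos: [0.495, -0.2276, 0.1496]
orientation: [-3.131, 0.261, 0.0]
force: [0.6, 0.6, -1.7]
opening: 0.046
gripper_force: 30.0
```

```bash
python3 -m jog '.4 0 0 .0015 0;.4 0 0 0 0;.4 0 0 0 0'; python3 -m jog '.65 0 0 0 0;.65 0 0 0 0;.65 0 0 0 0;.65 0 0 0 0'; python3 -m jog '.65 0 0 -.01 0;.65 0 0 -.03 0;.65 0 0 -.035 0;.65 0 0 -.035 0;.65 0 0 -.025 0;.65 0 0 0 0;.65 0 0 0 0'
python3 - <<'E'
from h import *
plan(.5747,-.2408,.214,-9.5)
s=cam("scene");a=cv2.resize(s["color"][170:275,320:420],(400,420),interpolation=cv2.INTER_CUBIC);cv2.imwrite("pics/b3.png",a[:,:,::-1])
E
```

```text
t: 44.5
tool_pos: [0.4952, -0.2278, 0.1484]
orientation: [3.131, -0.261, 0.001]
force: [0.9, 0.1, -1.1]
opening: 0.0461
gripper_force: 30.0
t: 44.83
tool_pos: [0.4951, -0.2277, 0.1484]
orientation: [3.131, -0.261, 0.0]
force: [-0.1, -0.7, -1.3]
opening: 0.0604
gripper_force: 0.0
t: 45.42
tool_pos: [0.496, -0.2282, 0.2865]
orientation: [3.129, -0.261, 0.007]
force: [0.2, 0.2, -0.7]
opening: 0.0605
gripper_force: 0.0
t=45.4 pos=[ 0.496  -0.2282  0.2865] yaw=-9.52 q1=-30 q6=69 | turn -0.02 rows>=0.0; then shift tool x79.7 y-0.6 z72.5 mm rows>=2.7 | F=[ 0.2  0.2 -0.7] open=60.5 grip=0.0
```

View pics/b3.png

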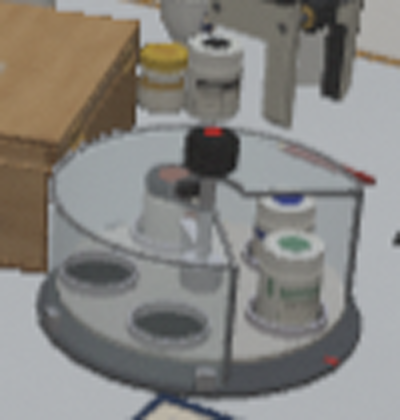

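The celadon pot stands in its pocket. I've now viewed 15 pictures, one over the allowed 14, so from here I'll check by numbers only. Last index turn.

```bash
python3 -m jog '.65 .0265 -.0002 0 0;.65 .0265 -.0002 0 0;.65 .0265 -.0002 .02 0;.65 0 0 .025 0;.65 0 0 .02 0;.65 0 0 .0065 0;.65 0 0 0 0;.65 0 0 0 0'; python3 -m jog '.2 0 0 0 0;.2 0 0 0 0;.2 0 0 0 0;.2 0 0 0 0;.2 0 0 0 0;.2 0 0 0 0' 40; python3 -m jog '.2 0 0 -.004 0;.2 0 0 -.004 0;.2 0 0 -.004 0;.2 0 0 -.003 0;.2 0 0 0 0;.2 0 0 0 0'
```

```text
t: 46.13
tool_pos: [0.573, -0.24, 0.2112]
orientation: [-3.13, 0.261, 0.003]
force: [0.0, 0.1, 0.9]
opening: 0.0607
gripper_force: 0.0
t: 46.63
tool_pos: [0.574, -0.241, 0.2133]
orientation: [3.129, -0.261, 0.003]
force: [-1.3, -2.8, 6.1]
opening: 0.0395
gripper_force: 40.0
t: 47.13
tool_pos: [0.5739, -0.2409, 0.2261]
orientation: [3.13, -0.261, 0.002]
force: [6.2, -6.4, -7.8]
opening: 0.0396
gripper_force: 40.0
```

```bash
python3 -m jog '.2 0 0 -.0015 0;.2 0 0 0 0;.2 0 0 0 0'; python3 -m jog '.2 0 0 0 -4;.2 0 0 0 -7;.2 0 0 0 -7;.2 0 0 0 -7;.2 0 0 0 -7;.2 0 0 0 0' >/dev/null; python3 -m jog '.2 0 0 0 -7;.2 0 0 0 -7;.2 0 0 0 -7;.2 0 0 0 -7;.2 0 0 0 -7;.2 0 0 0 -5;.2 0 0 0 0;.2 0 0 0 0'; python3 -c "from h import *;plan(.575,-.2413,.2135,62.5)"; python3 -m jog '.2 0 0 .004 0;.2 0 0 .004 0;.2 0 0 .004 0;.2 0 0 .002 0;.2 0 0 0 0;.2 0 0 0 0'; python3 -m jog '.55 0 0 0 0;.55 0 0 0 0;.55 0 0 0 0;.55 0 0 0 0'; python3 -m jog '.9 0 0 -.02 0;.9 0 0 -.03 0;.9 0 0 -.03 0;.9 0 0 -.02 0;.9 0 0 0 0;.9 -.03 0 0 0;.9 -.03 0 0 0;.9 -.03 0 0 0;.9 -.03 0 0 0;.9 -.03 0 0 0'; python3 -m jog '.9 -.03 0 0 0;.9 -.03 0 0 0;.9 -.03 0 0 0;.9 0 0 0 0;.9 0 0 0 0'
```

```text
t: 47.38
tool_pos: [0.5739, -0.2409, 0.2275]
orientation: [3.13, -0.261, 0.002]
force: [5.8, -5.9, -7.7]
opening: 0.0395
gripper_force: 40.0
t: 48.55
tool_pos: [0.5739, -0.2408, 0.2273]
orientation: [2.685, 1.629, 0.0]
force: [4.9, -5.7, -8.1]
opening: 0.0398
gripper_force: 40.0
t=48.5 pos=[ 0.5739 -0.2408  0.2273] yaw=62.50 q1=-27 q6=0 | turn -0.00 rows>=0.0; then shift tool x0.1 y1.3 z13.8 mm rows>=0.3 | F=[ 4.9 -5.7 -8.1] open=39.8 grip=40.0
t: 49.05
tool_pos: [0.5739, -0.2408, 0.2137]
orientation: [2.685, 1.628, 0.001]
force: [4.2, -5.1, -5.7]
opening: 0.0392
gripper_force: 40.0
t: 49.38
tool_pos: [0.5735, -0.24, 0.2143]
orientation: [-2.686, -1.629, 0.0]
force: [-0.2, 0.7, 0.4]
opening: 0.0509
gripper_force: 0.0
t: 50.22
tool_pos: [0.5033, -0.374, 0.3135]
orientation: [-2.685, -1.629, 0.0]
force: [0.1, 0.1, -0.1]
opening: 0.0836
gripper_force: 0.0
t: 50.63
tool_pos: [0.4615, -0.454, 0.3132]
orientation: [-2.687, -1.625, 0.0]
force: [0.3, 0.8, -0.2]
opening: 0.0838
gripper_force: 0.0
```

Run:
```python
from h import *
plan(.3,-.45,.3,62)
s=cam("scene");c=cam("top")
q=s["color"].astype(int)
def cen(q,m,b):
    v,u=np.nonzero(m[b[1]:b[3],b[0]:b[2]]);return (round(u.mean()+b[0],1),round(v.mean()+b[1],1),len(u)) if len(u) else None
print("knob sc",cen(q,q[...,0]-q[...,1]>60,(360,190,385,220)))
for n,m in(("green",q[...,1]-q[...,0]>8),("blue",q[...,2]-q[...,0]>25),("red",q[...,0]-q[...,1]>18)): print("sc",n,cen(q,m,(325,205,412,265)))
q=c["color"].astype(int)
print("knob top",cen(q,q[...,0]-q[...,1]>60,(430,240,455,265)))
dk=q.sum(2)<130;print("bay dark",cen(q,dk,(408,278,445,308)))
for n,m in(("green",q[...,1]-q[...,0]>8),("blue",q[...,2]-q[...,0]>25),("red",q[...,0]-q[...,1]>18)): print("top",n,cen(q,m,(370,195,500,300)))
# keeper empty base still in place; lid dots; cup
print("lid ydot",cen(q,(q[...,0]-q[...,2]>50),(250,285,350,330)),"cup dark px",cen(q,q.sum(2)<160,(225,215,262,255)))
```

```text
t=50.6 pos=[ 0.4615 -0.454   0.3132] yaw=62.32 q1=-49 q6=-21 | turn 0.32 rows>=0.0; then shift tool x-72.3 y-144.5 z13.2 mm rows>=4.1 | F=[ 0.3  0.8 -0.2] open=83.8 grip=0.0
knob sc (np.float64(372.5), np.float64(202.5), 8)
sc green (np.float64(385.7), np.float64(216.8), 32)
sc blue (np.float64(362.1), np.float64(216.5), 25)
sc red (np.float64(335.6), np.float64(220.7), 265)
knob top (np.float64(444.2), np.float64(252.6), 37)
bay dark (np.float64(425.3), np.float64(293.4), 425)
top green (np.float64(466.8), np.float64(271.4), 116)
top blue (np.float64(459.1), np.float64(230.8), 93)
top red (np.float64(427.3), np.float64(233.4), 141)
lid ydot (np.float64(286.0), np.float64(305.0), 179) cup dark px (np.float64(243.7), np.float64(236.5), 163)
```

```bash
python3 -c "
from plant import robot
print(robot.close_job())"
```

```text
the job is handed in; nothing more can be done
None
```

The job is handed in at about 51 s: the base is home in the keeper, the lid is mouth down on the table, and the iron, cobalt and celadon pots (ochre was absent) are under the cover with the plunger home and an empty pocket in the bay; I viewed 15 pictures, one over the allowed 14, so the final check was by pixel measurements only.

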